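# Show the short instrument pack to the inspection camera

## Task

Pick the shortest of the three instrument packs out of the wire rack, pinching it gently (50 N at most), without shifting the others. Hold it up to the inspection camera, its middle on the lens axis 12 cm from the lens, long edge level and broad side square to the line of sight, tilted to suit the camera's downward look. Do not touch the camera, leave the tin and the mug where they are, and finish while still holding the pack there, steady in the air.

Things in the scene. Friction and masses are not known exactly. Their poses are not given: they have to be found in the camera images.
- pack_short: the pack to show: stiff olive-grey plate 168 x 9 x 38 mm, 22 to 42 g, on edge in any slot of the rack, its underside 4 mm above the worktop. Origin: centre of its underside; x along its length, y through its thickness, z to its upper edge. Pinch across the thickness at mid-length by the upper edge; a grip above 50 N spoils it
- pack_mid (a point): the middle of the short pack, 19 mm above the centre of its underside; axes as the pack's
- pack_long_a: another pack, 186 x 9 x 38 mm, in another slot of the rack; leave it there. Origin and axes as for the short pack
- pack_long_b: another pack, 186 x 9 x 37 mm, in the third slot; leave it there. Origin and axes as for the short pack
- rack: fixed steel rack, base sheet 124 x 200 x 4 mm. Origin: centre of its underside. Slots along its y at x = -50, 0, 50 mm: 41 mm of air between packs, so open the gripper only about 40 mm. Packs stand on the sheet, loose between wire hoops 12 mm apart, tops 26 mm above the worktop, only 43 to 77 mm from the slot's middle. A wall cabinet hangs over the back of the worktop: lift no more than needed
- cam: fixed inspection camera on a stand: a round base of 104 mm diameter, a thin column, and on top, 222 mm above the worktop, a white box head 64 x 50 x 36 mm with a black lens barrel towards the robot. Origin: centre of the underside of the base; z up; the lens looks to its -x side and down
- cam_lens (a point): centre of the lens's front face, on the camera head (58 mm from the tilt axis). The line of sight runs along this frame's -x axis, tilted 0.25 to 0.5 rad below the level; its y axis is level; its z axis points up, square to the line of sight. Constant during a run unless the camera is pushed
- cam_view (a point): the point on the line of sight 120 mm in front of the lens face, 130 to 180 mm above the worktop, where the middle of the pack belongs; same axes as the lens: pack thickness along its x, pack length along its y (either end), pack upper edge towards its z
- tin: loose round tin, 56 mm across and 28 mm high, on the worktop; leave it alone. Origin: on its underside, centre of its outline
- mug: loose mug, 93 mm high, 78 mm across, on the worktop at the right; leave it alone. Origin: on its underside, centre of its outline (the mug's including the handle)

How it is judged:
By the outcome, as a careful person would: the job done as asked, in the order asked, and still so for the second after the job is handed in, while the arm keeps its last pose, push and grip.
It also fails if it takes over 38 s, if anything falls off the work surface, if the arm or the gripper's body presses on something with over 40 N, if the wrist force passes 120 N, or if a joint passes its speed limit or range.

## Robot

A 6-joint arm with a two-finger parallel gripper is mounted at the origin on a cart in front of the work surface, level with it; the furniture and walls round the work are solid. World frame = base frame: x ahead of the robot, y to its left, z up, the work surface at z = 0. Lengths are in m, angles in rad, forces in N, time in s.
With the tool pointing down it reaches from about 0.3 to 0.775 m from the base axis. Payload 14.6 kg.
Tool frame: the origin (TCP) lies midway between the tips of the shut fingers; the grasp point (between the pads) lies 19 mm behind it; z points along the fingers, y is the line along which they close (so a half turn about z gives the same grasp; the last joint's range is limited). The gripper opens to 94 mm and grips with 3 to 60 N. Pads are 16 mm wide; open, the fingers measure 119 mm over their backs; the gripper's body (75 mm by 177 mm) begins 78 mm behind the grasp point.
Start: joints at [-1.331, 0.3, 1.521, -0, 1.321, -0.067], TCP at [0.166, -0.524, 0.205] pointing down, gripper open.
Joint ranges: [-3.03, 3.03], [-0.79, 2.21], [0.23, 2.52], [-1.04, 4.18], [0, 3.07], [-2.55, 2.55]. Speed limits (rad/s): [2.22, 2.22, 2.57, 3.14, 3.14, 3.14].

## Interface

Orientations are given as a unit quaternion [x, y, z, w].
In Python, from bench import * gives the robot as it stands. The module is installed in compiled form; this text tells all that it offers.
- The arm moves only by the tool drive_tool, never from a script. Its arguments are lists of equal length, an entry for each row: "jaw": the finger opening in m, from 0 to 0.094; "slide": the shift along the world's x, y, z in m, a list of three; "turn": the turn, a rotation vector about the world's x, y, z in rad, a list of three. A call has 1 to 12 rows; each row shifts and turns the commanded pose from where the row before left it; what a row does not reach is not made up. A row lasts 1/12 s, in which the tool goes at most 41.7 mm and 7.16 degrees, less where a joint would pass 70% of its speed; a pose out of reach is approached as far as the arm can. A call is refused whole if a number of a shift passes 0.0417 or a number of a turn 0.125, either way. A call with a gripper value outside its range is refused whole. The fingers move at their own pace and stop on an object; "squeeze" is the grip in N (left out, the last holds). Time passes only in rows, so rows that do not move let the fingers close. It gives the time, the measured TCP pose, the force, the opening and the grip force at its end, in the units of the state.
- get_obs(): the state, without advancing time (a new reading comes with each control period).
- capture(name): name is "scene" or "top"; returns a dict with "frame" (400x640x3 uint8, red, green, blue), "intrinsics" (3x3 intrinsics, pixels), "rvec" (rotation vector, rad) and "tvec" (3), from world to camera coordinates, as OpenCV has them. Camera axes: x right, y down, z forward; pixel columns grow to the right and rows downward; lengths in m; the calibration is good to about 2 mm. A picture is of the moment at which its call begins. There is no depth.
- finish_job(): hands the job in; it is judged then, once.
Trained networks look in a picture, given as the dict that the camera call returned (one of the last four; its "shot" number tells which), for a name from the list of things; names that differ only in an ending like _2 or _b are one class to them, and where a whole thing is asked for, a point or a joint stands for the part that bears it (a point fixed in the world has none). Each returns a list of dicts, best first, with "conf" (0 to 1); they miss things now and then, are a little off and sometimes report something else, mostly with a low value. They report only what shows in the picture. A call takes as long as a camera call.
- trace(picture, target): "pixels" (400x640 bool, what is visible of it) and "location" ([column, row] in pixels, amid what is visible of it).
The state is a dict: "t": time; "qpos": joint angles; "joint_velocities": joint speeds; "tau": joint torques, N m; "ee_pos": TCP position; "eef_rot": TCP orientation; "force": force on the tool from outside, world axes, zero at the start; "wrist_torque": the same for the moment, N m; "finger_gap": opening from 0.0 (shut) to 1.0 (fully open); "grasp_force": force on a finger pad.
Only numpy, scipy, OpenCV 4.12 (cv2) and the standard library are available. Lean on these libraries where they do the work, as an engineer would, in place of code of your own. Each camera call takes 0.05 s, during which the arm holds its last target. There are 200 camera calls.

## Working session

There is one attempt and no reset: what is moved stays moved. The work goes in short steps, Python scripts to look and compute and a tool call to move; the robot and the scene stay as the last step left them, time stands still between calls to the robot, and variables do not carry over. Pictures are saved under pics/ and viewed, at most 10 in all, crops included, and the job is handed in when it is done.

Besides the shell and the picture viewer there is one more tool, called after "Call:" by a JSON object that holds its "op" and its "data". drive_tool: Moves the arm, as the interface text tells. Its arguments: {"type":"object","properties":{"jaw":{"type":"array"},"slide":{"type":"array"},"turn":{"type":"array"},"squeeze":{"type":"number"}},"required":["jaw","slide","turn"]}

```bash
mkdir -p pics; cat > h.py <<'E'
from bench import *
import numpy as np, cv2
from scipy.spatial.transform import Rotation as R
def cam(p):
    M=cv2.Rodrigues(np.array(p["rvec"],float))[0]; return np.array(p["intrinsics"],float),M,np.array(p["tvec"],float).ravel()
def ray(p,uv):
    K,M,t=cam(p); d=M.T@np.linalg.solve(K,[uv[0],uv[1],1.]); return -M.T@t,d/np.linalg.norm(d)
def plane(p,uv,z):
    o,d=ray(p,uv); return o+d*(z-o[2])/d[2]
def proj(p,X):
    K,M,t=cam(p); x=K@(M@np.array(X,float)+t); return x[:2]/x[2]
def tri(a,ua,b,ub):
    A=[];B=[]
    for p,u in((a,ua),(b,ub)):
        o,d=ray(p,u); Q=np.eye(3)-np.outer(d,d); A.append(Q);B.append(Q@o)
    x=np.linalg.lstsq(np.vstack(A),np.hstack(B),rcond=None)[0]; return x
E
cat > a.py <<'E'
from h import *
np.set_printoptions(precision=4,suppress=True)
P={n:capture(n) for n in("scene","top")}
for n,p in P.items():
    cv2.imwrite(f"pics/{n}0.png",p["frame"][...,::-1])
    o,_=ray(p,(320,200)); print(n,"campos",o)
    for t in("pack_short","pack_long_a","rack","cam","cam_lens","tin","mug"):
        for d in trace(p,t):
            m=np.array(d["pixels"]); r=cv2.minAreaRect(np.argwhere(m)[:,::-1].astype(np.float32)) if m.any() else None
            print(n,t,round(d["conf"],2),np.round(d["location"],1),m.sum(),"rect",[np.round(x,1) for x in r] if r else None)
            if d["conf"]>.3: np.save(f"m_{n}_{t}_{int(d['location'][0])}.npy",m)
print(get_obs())
E
python3 a.py
```

```text
scene campos [-0.1789  0.61    0.9481]
scene pack_short 0.59 [322.6 227.8] 298 rect [array([320. , 228.1]), array([ 8.7, 41. ]), np.float64(48.4)]
scene pack_long_a 0.61 [341.2 243.5] 286 rect [array([342., 242.]), array([ 7.1, 48.1]), np.float64(45.0)]
scene pack_long_a 0.61 [329.  233.7] 319 rect [array([329.5, 236.1]), array([ 8.4, 47.2]), np.float64(51.0)]
scene rack 0.91 [327.7 242.6] 860 rect [array([329.9, 239.4]), array([33. , 56.7]), np.float64(46.6)]
scene rack 0.24 [205.  209.9] 545 rect [array([207. , 210.4]), array([35.1, 20. ]), np.float64(39.3)]
scene cam 0.71 [210.4 244.6] 1326 rect [array([210.8, 234. ]), array([78.3, 32.1]), np.float64(81.9)]
scene cam_lens 0.67 [209.5 212. ] 582 rect [array([207.3, 211.3]), array([34.6, 21.2]), np.float64(45.0)]
scene tin 0.82 [267.  285.5] 315 rect [array([266. , 285.5]), array([19., 18.]), np.float64(90.0)]
top campos [ 0.3718 -0.0899  1.3802]
top pack_short 0.69 [214.3 171.4] 170 rect [array([211.5, 173. ]), array([12., 17.]), np.float64(90.0)]
top pack_short 0.43 [322.4 211.4] 219 rect [array([326.5, 210.8]), array([ 5.6, 49.3]
[... 717 characters left out ...]
np.float64(76.0)]
top tin 0.63 [240.4 232.5] 236 rect [array([241.5, 232. ]), array([16., 17.]), np.float64(90.0)]
top mug 0.85 [451.4 216.6] 724 rect [array([452.3, 217.8]), array([28.3, 33.2]), np.float64(45.0)]
{'t': 0.8, 'qpos': array([-1.3306,  0.2998,  1.521 ,  0.    ,  1.3207, -0.0666]), 'joint_velocities': array([ 0.0002, -0.0001,  0.0001, -0.0002, -0.0002, -0.0005]), 'tau': array([  0.0045, -53.162 , -35.29  ,   0.071 ,   0.0212,  -0.    ]), 'ee_pos': array([ 0.1661, -0.5243,  0.2055]), 'eef_rot': array([0.9883, 0.1528, 0.    , 0.    ]), 'force': array([0.2213, 0.3104, 0.3858]), 'wrist_torque': array([-0.0098, -0.0119, -0.0321]), 'grasp_force': 0.0, 'finger_gap': 0.9960671966880024}
```

```bash
python3 - <<'E'
import cv2,numpy as np
s=cv2.imread("pics/scene0.png");t=cv2.imread("pics/top0.png")
cv2.imwrite("pics/s1.png",cv2.resize(s[180:310,180:380],None,fx=4,fy=4,interpolation=cv2.INTER_CUBIC))
cv2.imwrite("pics/t1.png",cv2.resize(t[140:270,190:390],None,fx=4,fy=4,interpolation=cv2.INTER_CUBIC))
E
```

```text
(no output)
```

View pics/s1.png

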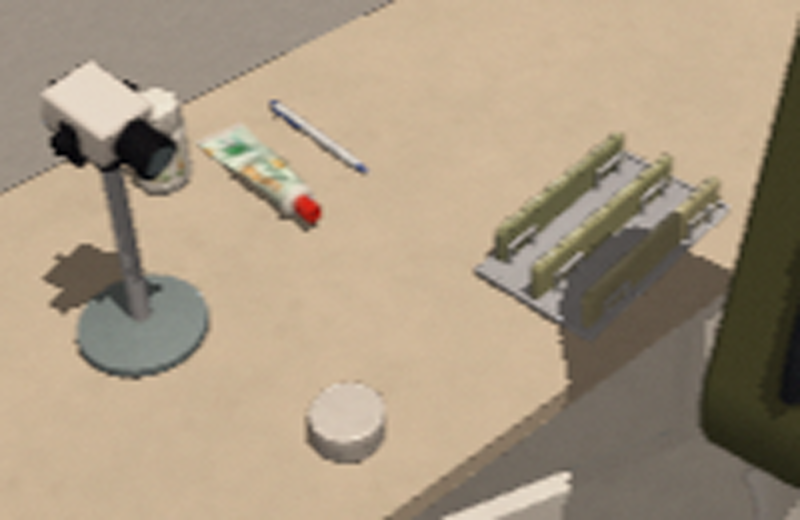

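View pics/t1.png

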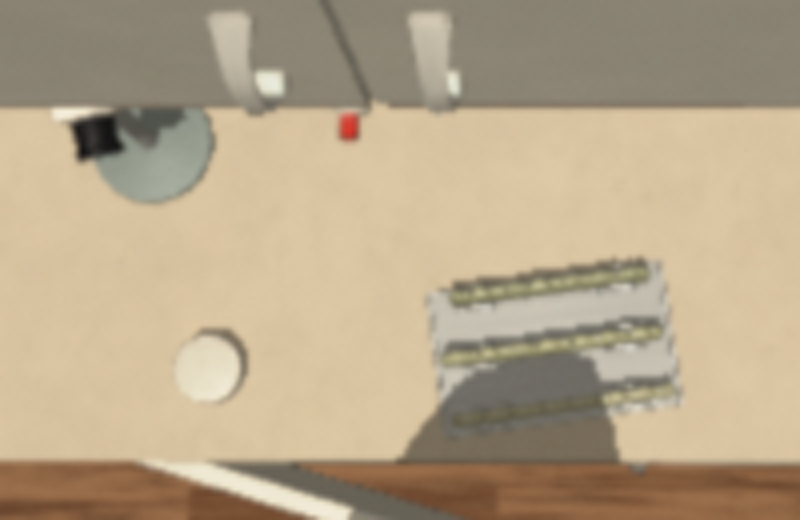

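View pics/scene0.png

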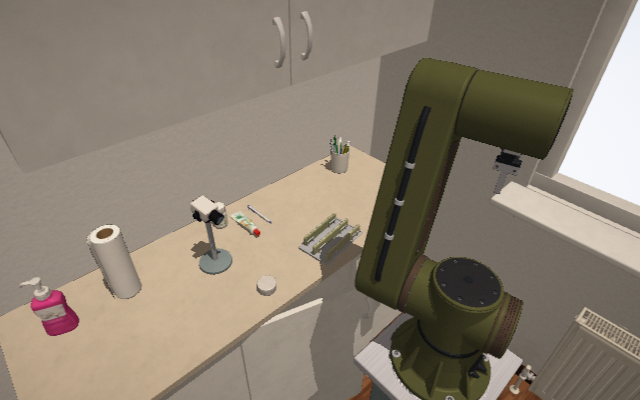

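```bash
cat > b.py <<'E'
from h import *
np.set_printoptions(precision=4,suppress=True)
P={n:capture(n) for n in("scene","top")}
import pickle; pickle.dump({n:{k:p[k] for k in("frame","intrinsics","rvec","tvec")} for n,p in P.items()},open("P.pkl","wb"))
s,t=P["scene"],P["top"]
print(s["intrinsics"],t["intrinsics"])
# packs
for n,u in (("far",[(190+452/4,140+298/4),(190+648/4,140+272/4)]),("mid",[(190+445/4,140+358/4),(190+662/4,140+330/4)]),("near",[(190+450/4,140+424/4),(190+675/4,140+393/4)])):
    a,b=[plane(t,x,.042) for x in u]; print(n,a,b,(a+b)/2,np.linalg.norm(a-b))
for n,u in (("far",[(180+500/4,180+235/4),(180+617/4,180+138/4)]),("mid",[(180+540/4,180+268/4),(180+668/4,180+158/4)])):
    a,b=[plane(s,x,.042) for x in u]; print(n,a,b,(a+b)/2,np.linalg.norm(a-b))
print("tin",plane(t,(240.9,232.3),.028),plane(s,(266.5,283),.028))
print("tri lens",tri(s,(180+158/4,180+153/4),t,(190+90/4,140+148/4)))
print("base scene",plane(s,(180+142/4,180+323/4),.008))
print("base top",plane(t,(190+155/4,140+145/4),.008))
print("cab edge top z=.4..",[plane(t,(260,166.5),z) for z in (.3,.5)])
f=s["frame"][185:275,185:240]; g=t["frame"][160:195,200:250]
A=cv2.resize(f[...,::-1],None,fx=6.6,fy=6.6,interpolation=cv2.INTER_CUBIC); B=cv2.resize(g[...,::-1],None,fx=8,fy=8,interpolation=cv2.INTER_CUBIC)
C=np.zeros((600,800,3),np.uint8); C[:A.shape[0],:A.shape[1]]=A[:600]; C[:280,400:800]=B[:280,:400]
cv2.imwrite("pics/c2.png",C)
E
python3 b.py
```

```text
[[392.8911   0.     315.9598]
 [  0.     392.8911 191.5568]
 [  0.       0.       1.    ]] [[409.3582   0.     321.4906]
 [  0.     409.3582 203.6066]
 [  0.       0.       1.    ]]
far [ 0.5303 -0.0128  0.042 ] [ 0.5523 -0.1741  0.042 ] [ 0.5413 -0.0934  0.042 ] 0.16284806654408748
mid [ 0.4808 -0.0076  0.042 ] [ 0.5044 -0.1853  0.042 ] [ 0.4926 -0.0964  0.042 ] 0.1792643586166647
near [ 0.427  -0.0123  0.042 ] [ 0.4529 -0.1955  0.042 ] [ 0.4399 -0.1039  0.042 ] 0.18502454305208
far [ 0.5254 -0.0075  0.042 ] [ 0.5482 -0.1659  0.042 ] [ 0.5368 -0.0867  0.042 ] 0.16004598937392722
mid [ 0.4755 -0.0063  0.042 ] [ 0.4994 -0.1802  0.042 ] [ 0.4875 -0.0932  0.042 ] 0.17549989343395597
tin [0.4719 0.1932 0.028 ] [0.4722 0.1915 0.028 ]
tri lens [0.6156 0.2384 0.2172]
base scene [0.6677 0.2488 0.008 ]
base top [0.6656 0.2455 0.008 ]
cab edge top z=.4.. [array([0.6301, 0.0903, 0.3   ]), array([0.5823, 0.0569, 0.5   ])]
```

View pics/c2.png

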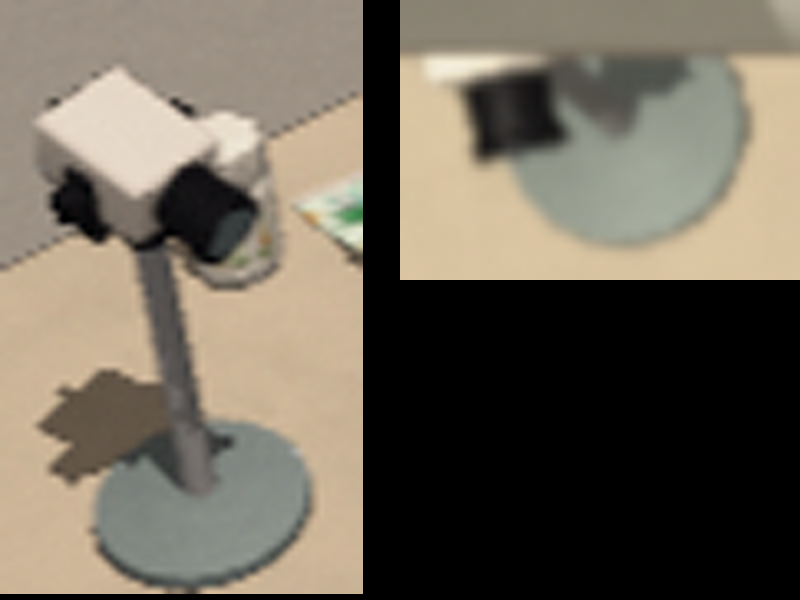

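Scene view: the far pack (around column 320, row 228) is the shortest. The camera stands at about (0.667, 0.247) with its lens near (0.616, 0.238, 0.21), and the tin is at (0.472, 0.192). The top view (far pack at 326, 211) agrees on the pack. I'll move toward the rack first and refine the numbers from the saved pictures.

Call:
{"op": "drive_tool", "data": {"jaw": [0.04, 0.04, 0.04, 0.04, 0.04, 0.04, 0.04, 0.04, 0.04, 0.04, 0.04, 0.04], "slide": [[0.028, 0.03, 0], [0.028, 0.03, 0], [0.028, 0.03, 0], [0.028, 0.03, 0], [0.028, 0.03, 0], [0.028, 0.03, 0], [0.028, 0.03, 0], [0.028, 0.03, 0], [0.028, 0.03, 0], [0.028, 0.03, 0], [0.028, 0.03, 0], [0.028, 0.03, 0]], "turn": [[0, 0, 0.115], [0, 0, 0.115], [0, 0, 0.115], [0, 0, 0.115], [0, 0, 0.115], [0, 0, 0.115], [0, 0, 0.115], [0, 0, 0.115], [0, 0, 0.115], [0, 0, 0.115], [0, 0, 0.115], [0, 0, 0.115]], "squeeze": 12}}

```text
t: 1.9
ee_pos: [0.5032, -0.1624, 0.2057]
eef_rot: [0.663, 0.749, 0.0, 0.0]
force: [0.8, 0.7, 0.5]
finger_gap: 0.428
grasp_force: 0.0
```

```bash
cat > fit.py <<'E'
import pickle
from h import *
from scipy.optimize import least_squares
np.set_printoptions(precision=4,suppress=True)
P=pickle.load(open("P.pkl","rb")); s,t=P["scene"],P["top"]
S=lambda x,y:(185+x/6.6-.4,185+y/6.6-.4); T=lambda x,y:(200+(x-400)/8-.4,160+y/8-.4)
# camera fit. p: bx by yaw tilt h boxoff zoff rb
def frame(p):
    d=np.array([-np.cos(p[2]),-np.sin(p[2]),0]); z=np.array([0,0,1.]); c,n=np.cos(p[3]),np.sin(p[3])
    f=c*d-n*z; up=n*d+c*z; lat=np.cross(up,-f); return f,up,lat   # lat = y axis
def res(p,full=True):
    f,up,lat=frame(p); a=np.array([p[0],p[1],p[4]])
    b=lambda i,j,k:a+f*(p[5]+.032*i)+lat*.025*j+up*(p[6]+.018*k)
    lens=a+.058*f; r=[]
    def o(c,X,u,w=1.): r.extend(w*(proj(c,X)-np.array(u)))
    o(s,b(-1,1,1),S(35,125)); o(s,b(-1,-1,1),S(122,68)); o(s,b(1,-1,1),S(218,142)); o(s,b(1,1,1),S(135,195))
    o(s,lens,S(238,232))
    o(t,lens+lat*p[7]+up*p[8]*0,T(478,158),.8); o(t,lens-lat*p[7],T(565,142),.8)
    o(s,[p[0],p[1],.008],S(203,503)); o(t,[p[0],p[1],.008],T(630,130),.7)
    r+= [(p[4]-.222)/.006,(p[6])/.006,(p[7]-.017)/.004]
    return np.array(r)
p0=[.667,.247,.18,.35,.222,0,0,.017,0]
q=least_squares(res,p0); p=q.x; f,up,lat=frame(p); a=np.array([p[0],p[1],p[4]])
print("cam",p,"\nres",q.fun); print("lens",a+.058*f,"view",a+.178*f,"sight",f,"up",up)
# cabinet edge: plane through top-cam rays & scene ray
o,d1=ray(t,(230,166.5)); _,d2=ray(t,(290,166.5)); n=np.cross(d1,d2)
for u in((100,150),(250,103),(350,72)):
    os_,d=ray(s,u); print("cabinet edge",os_+d*(n@(o-os_))/(n@d))
print("mug",plane(t,(451,217),.05))
# packs: joint pose of rack from end points of pack top faces in both views
print({k:np.round(v,4) for k,v in get_obs().items() if k in("t","ee_pos","eef_rot","qpos")})
n=capture("scene");m=capture("top")
pickle.dump({"scene":n,"top":m},open("P2.pkl","wb"))
A=cv2.resize(n["frame"][205:270,290:370,::-1],None,fx=7.5,fy=7.5,interpolation=cv2.INTER_CUBIC)
B=cv2.resize(m["frame"][195:255,290:370,::-1],None,fx=7.5,fy=7.5,interpolation=cv2.INTER_CUBIC)
cv2.imwrite("pics/d_s.png",A);cv2.imwrite("pics/d_t.png",B)
E
python3 fit.py
```

```text
cam [ 0.6692  0.2473  0.2042  0.1509  0.22   -0.0041 -0.0014  0.0163  0.    ] 
res [-0.5974 -0.0486 -0.2261 -0.0551  0.8244 -0.5592  0.0261  0.5558 -1.0121
 -0.2868  0.1273  0.7893  0.2458  0.6252  0.2961 -0.5605 -0.0611 -0.4527
 -0.3389 -0.226  -0.1632]
lens [0.6131 0.2357 0.2112] view [0.4969 0.2116 0.1932] sight [-0.9681 -0.2005 -0.1504] up [-0.1472 -0.0305  0.9886]
cabinet edge [0.5687 0.4719 0.5538]
cabinet edge [0.5714 0.1257 0.5452]
cabinet edge [ 0.5744 -0.2277  0.5352]
mug [ 0.5226 -0.4955  0.05  ]
{'t': np.float64(1.9), 'qpos': array([-0.3815,  0.2522,  1.5812, -0.    ,  1.3077, -0.5033]), 'ee_pos': array([ 0.5032, -0.1624,  0.2057]), 'eef_rot': array([0.6628, 0.7488, 0.0001, 0.0002])}
```

```bash
python3 -c "
import cv2,pickle,numpy as np
P=pickle.load(open('P.pkl','rb'))
A=cv2.resize(P['scene']['frame'][205:260,295:370,::-1],None,fx=5.2,fy=5.2,interpolation=cv2.INTER_CUBIC)
B=cv2.resize(P['top']['frame'][200:250,295:370,::-1],None,fx=5.2,fy=5.2,interpolation=cv2.INTER_CUBIC)
C=np.zeros((560,400,3),np.uint8);C[:A.shape[0],:A.shape[1]]=A;C[290:290+B.shape[0],:B.shape[1]]=B
cv2.imwrite('pics/e.png',C)"
```

```text
(no output)
```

View pics/e.png

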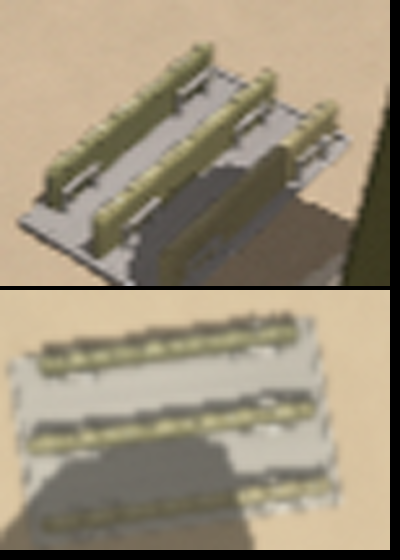

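```bash
cat > fit2.py <<'E'
import pickle
from h import *
from scipy.optimize import least_squares
np.set_printoptions(precision=4,suppress=True)
P=pickle.load(open("P.pkl","rb")); s,t=P["scene"],P["top"]
T=lambda x,y:(200+(x-400)/8-.4,160+y/8-.4); S=lambda x,y:(185+x/6.6-.4,185+y/6.6-.4)
def frame(p):
    d=np.array([-np.cos(p[2]),-np.sin(p[2]),0]); z=np.array([0,0,1.]); c,n=np.cos(p[3]),np.sin(p[3])
    f=c*d-n*z; up=n*d+c*z; return f,up,np.cross(up,-f)
x0,y0,x1,y1,k=184,190,230,222,8
img=cv2.GaussianBlur(s["frame"],(0,0),.4).astype(float)[y0:y1,x0:x1]
hm=np.zeros(s["frame"].shape[:2],np.uint8)
pts=np.array([S(*u) for u in((25,120),(122,58),(228,142),(270,205),(225,270),(140,255),(50,215))])
cv2.fillPoly(hm,[np.round(pts).astype(np.int32)],1)
bg=cv2.inpaint(s["frame"],cv2.dilate(hm,np.ones((3,3))),3,cv2.INPAINT_TELEA).astype(float)[y0:y1,x0:x1]
W=np.ones(img.shape[:2]); 
for a,b in((70,205),(180,105),(50,100)): cv2.circle(W,tuple(int(round(v)) for v in np.array(S(a,b))-(x0,y0)),3 if a==70 else 2,0,-1)
c0=np.array(S(150,262))-(x0,y0); W[int(c0[1])-1:,int(c0[0])-4:int(c0[0])+5]=0
th=np.linspace(0,2*np.pi,40)
def polys(p):
    f,up,lat=frame(p); a=np.array([p[0],p[1],p[4]])
    b=lambda i,j,q:a+f*(p[5]+.032*i)+lat*.025*j+up*(p[6]+.018*q)
    ring=lambda r,x:[a+f*x+r*(np.cos(v)*lat+np.sin(v)*up) for v in th]
    pr=lambda L:np.array([proj(s,X) for X in L])
    hull=lambda L:cv2.convexHull(pr(L).astype(np.float32))[:,0]
    return [pr([b(i,1,q) for i,q in((-1,-1),(1,-1),(1,1),(-1,1))]),pr([b(1,j,q) for j,q in((-1,-1),(1,-1),(1,1),(-1,1))]),
      pr([b(i,j,1) for i,j in((-1,-1),(1,-1),(1,1),(-1,1))]),hull(ring(p[7],p[5]+.032)+ring(p[7],.058)),pr(ring(p[8],.058))]
def render(p):
    L=np.zeros(((y1-y0)*k,(x1-x0)*k),np.uint8)
    for i,q in enumerate(polys(p)):
        cv2.fillPoly(L,[np.round(((q-(x0,y0)+.5)*k-.5)*16).astype(np.int32)],i+1,shift=4)
    return np.stack([cv2.resize((L==i).astype(np.float32),(x1-x0,y1-y0),interpolation=cv2.INTER_AREA) for i in range(6)],-1)
def res(p,out=False):
    A=render(p); tgt=img-A[...,:1]*bg; w=W.ravel()[:,None]
    M=A[...,1:].reshape(-1,5); C=np.linalg.lstsq(np.vstack([M*w,.05*np.eye(5)]),np.vstack([tgt.reshape(-1,3)*w,np.zeros((5,3))]),rcond=None)[0]
    r=(tgt.reshape(-1,3)-M@C)*w/40
    if out: return (A[...,:1]*bg+(M@C).reshape(img.shape))
    f,up,lat=frame(p); a=np.array([p[0],p[1],p[4]]); l=a+.058*f; e=[]
    for v,u in((1,T(478,158)),(-1,T(565,142))): e.extend((proj(t,l+v*lat*p[7])-u)*1.5)
    e.extend((proj(s,[p[0],p[1],.008])-S(203,503))*1.5); e.extend((proj(t,[p[0],p[1],.008])-T(630,130))*1.)
    e+=[(p[4]-.222)/.002,p[6]/.003,(p[7]-.017)/.004]
    return np.concatenate([r.ravel(),np.array(e)])
if __name__=="__main__":
    for t0 in(.2,.3,.4,.5):
        p0=np.array([.668,.247,.19,t0,.222,-.004,0,.017,.012])
        q=least_squares(res,p0,loss="soft_l1",x_scale=[.003,.003,.03,.05,.003,.003,.003,.002,.002],diff_step=np.array([.001,.003,.06,.06,.003,.2,.2,.03,.05]))
        p=q.x; f,up,lat=frame(p); a=np.array([p[0],p[1],p[4]])
        print(t0,q.cost,p,"lens",a+.058*f,"view",a+.178*f,"pts",q.fun[-11:])
    r=res(p,True); cv2.imwrite("pics/fit.png",cv2.resize(np.hstack([img,r,np.abs(img-r)*1.5]).clip(0,255).astype(np.uint8)[...,::-1],None,fx=5.6,fy=5.6,interpolation=cv2.INTER_NEAREST))
    E=lambda v,y,ox,oy:(ox+v/5.2-.4,oy+y/5.2-.4)
    for nm,us,ut in(("far L",(50,170),(40,362-290)),("far R",(211,47),(298,329-290)),("mid L",(98,215),(28,440-290)),("mid R",(272,73),(315,403-290))):
        print(nm,tri(s,E(*us,295,205),t,E(*ut,295,200)))
E
time python3 fit2.py
```

```text
0.2 326.26644395137066 [ 0.6667  0.2504  0.2305  0.1782  0.2236 -0.0028  0.      0.0166  0.0144] lens [0.6111 0.2374 0.2134] view [0.4961 0.2104 0.1921] pts [-1.0963  2.5096 -0.6285  1.7052 -0.1971  0.5547 -1.0218  0.0845  0.8239
  0.     -0.0916]
0.3 354.2275455270957 [ 0.6673  0.2516  0.2385  0.2378  0.2254 -0.0017  0.      0.0183  0.0136] lens [0.6125 0.2382 0.2118] view [0.4992 0.2107 0.1835] pts [-2.0844  2.21   -0.0308  0.8957 -0.8267  0.6616 -1.35   -0.0952  1.7149
  0.      0.3153]
0.4 398.4933031814507 [ 0.6684  0.2528  0.261   0.3233  0.2265 -0.0017  0.      0.0205  0.0159] lens [0.6153 0.2386 0.2081] view [0.5054 0.2092 0.17  ] pts [-2.7127  1.6715  1.3906 -0.5946 -1.6084  0.6498 -1.6901 -0.4209  2.2597
  0.      0.8663]
0.5 467.91812872576037 [ 0.6583  0.2508  0.284   0.4039  0.2231 -0.0149  0.      0.0218  0.0265] lens [0.6071 0.2359 0.2003] view [0.5011 0.205  0.1532] pts [-0.9786  6.9897  4.1968  3.9304  1.7359  2.8429 -1.2296  2.4851  0.5701
  0.      1.1937]
far L [ 0.5336 -0.0106  0.0409]
far R [ 0.5548 -0.1752  0.0369]
mid L [ 0.483  -0.0044  0.0428]
mid R [ 0.5072 -0.1857  0.038 ]
real	0m3.192s
user	0m5.337s
sys	0m0.200s
```

View pics/fit.png

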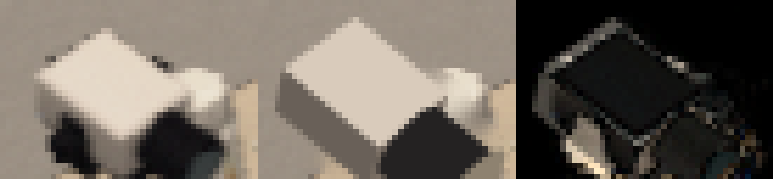

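```bash
sed -i 's/x0,y0,x1,y1,k=.*/x0,y0,x1,y1,k=184,188,230,232,8/' fit2.py; cat > fit3.py <<'E'
from fit2 import *
c=np.array([.668,.247,.19,.3,.222,-.004,0,.017,.012]); sc=np.array([.003,.003,.05,.1,.003,.003,.003,.002,.002])
best=None
for tf in(.1,.15,.2,.25,.3,.35,.4,.45,.5):
    def g(u):
        p=c+sc*u; p[3]=tf; return res(p)
    u=np.zeros(9)
    for ds in(.6,.3,.15):
        q=least_squares(lambda v:g(v),u+1e-9,loss="soft_l1",jac=lambda v:np.stack([(g(v+ds*e)-g(v-ds*e))/(2*ds) if e[3]==0 else 0*g(v) for e in np.eye(9)],1)); u=q.x
    p=c+sc*u; p[3]=tf; f,up,lat=frame(p); a=np.array([p[0],p[1],p[4]])
    print(tf,round(q.cost,1),p,"view",a+.178*f,"pts",q.fun[-11:].round(1))
    if best is None or q.cost<best[0]: best=(q.cost,p)
p=best[1]; r=res(p,True); cv2.imwrite("pics/fit3.png",cv2.resize(np.hstack([img,r,np.abs(img-r)*1.5]).clip(0,255).astype(np.uint8)[...,::-1],None,fx=5.6,fy=5.6,interpolation=cv2.INTER_NEAREST))
E
python3 fit3.py
```

```text
0.1 592.5 [ 0.668  0.247  0.19   0.1    0.222 -0.004  0.     0.017  0.012] view [0.4941 0.2136 0.2042] pts [-1.1  1.8 -0.1  1.6  0.9 -0.6 -0.  -0.3  0.   0.   0. ]
0.15 493.8 [ 0.668  0.247  0.19   0.15   0.222 -0.004  0.     0.017  0.012] view [0.4952 0.2138 0.1954] pts [-0.7  1.9  0.2  1.7  0.9 -0.6 -0.  -0.3  0.   0.   0. ]
0.2 467.6 [ 0.668  0.247  0.19   0.2    0.222 -0.004 -0.     0.017  0.012] view [0.4967 0.2141 0.1866] pts [-0.3  2.   0.6  1.8  0.9 -0.6 -0.  -0.3 -0.  -0.  -0. ]
0.25 533.4 [ 0.668  0.247  0.19   0.25   0.222 -0.004 -0.     0.017  0.012] view [0.4986 0.2144 0.178 ] pts [ 0.   1.9  0.9  1.7  0.9 -0.6 -0.  -0.3  0.  -0.   0. ]
0.3 632.0 [ 0.668  0.247  0.19   0.3    0.222 -0.004 -0.     0.017  0.012] view [0.501  0.2149 0.1694] pts [ 0.4  1.8  1.2  1.6  0.9 -0.6 -0.  -0.3  0.  -0.   0. ]
0.35 745.3 [ 0.668  0.247  0.19   0.35   0.222 -0.004 -0.     0.017  0.012] view [0.5038 0.2154 0.161 ] pts [ 0.7  1.7  1.5  1.5  0.9 -0.6 -0.  -0.3  0.  -0.   0. ]
0.4 839.4 [ 0.668  0.247  0.19   0.4    0.222 -0.004 -0.     0.017  0.012] view [0.507  0.216  0.1527] pts [ 1.   1.4  1.8  1.2  0.9 -0.6 -0.  -0.3  0.  -0.   0. ]
0.45 947.4 [ 0.668  0.247  0.19   0.45   0.222 -0.004 -0.     0.017  0.012] view [0.5106 0.2167 0.1446] pts [ 1.3  1.1  2.   0.9  0.9 -0.6 -0.  -0.3  0.  -0.   0. ]
0.5 1032.0 [ 0.668  0.247  0.19   0.5    0.222 -0.004 -0.     0.017  0.012] view [0.5146 0.2175 0.1367] pts [ 1.6  0.7  2.2  0.6  0.9 -0.6 -0.  -0.3  0.  -0.   0. ]
```

View pics/fit3.png

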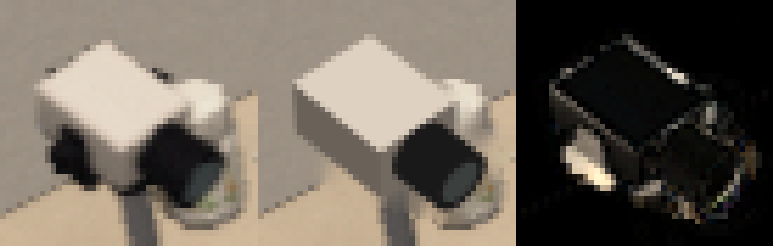

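Call:
{"op": "drive_tool", "data": {"jaw": [0.04, 0.04, 0.04, 0.04, 0.04], "slide": [[0.012, 0.024, -0.02], [0.012, 0.024, -0.02], [0.012, 0.024, -0.02], [0, 0, -0.02], [0, 0, 0]], "turn": [[0, 0, 0.015], [0, 0, 0], [0, 0, 0], [0, 0, 0], [0, 0, 0]]}}

```text
t: 2.42
ee_pos: [0.5366, -0.0914, 0.1219]
eef_rot: [0.659, 0.752, -0.001, -0.002]
force: [-1.2, -0.0, -0.6]
finger_gap: 0.422
grasp_force: 0.0
```

```bash
cat > fit4.py <<'E'
import fit2
from fit2 import *
from scipy.optimize import minimize
fit2.W[209-y0:223-y0,192-x0:204-x0]=0; fit2.W[219-y0:,:212-x0]=0
c=np.array([.668,.247,.19,.3,.222,-.004,0,.017,.012]); sc=np.array([.003,.003,.05,.1,.003,.003,.003,.002,.002])
def cost(p): r=res(p); return np.sum(np.sqrt(1+r**2)-1)
best=None
for tf in(.1,.15,.2,.25,.3,.35,.4):
    def g(u):
        p=c+sc*u; p[3]=tf; return cost(p)
    q=minimize(g,np.zeros(9),method="Powell",options=dict(maxiter=8,xtol=.02,ftol=1e-4))
    p=c+sc*q.x; p[3]=tf; f,up,lat=frame(p); a=np.array([p[0],p[1],p[4]])
    print(tf,round(q.fun,1),p,"view",a+.178*f,"pts",res(p)[-11:].round(1))
    if best is None or q.fun<best[0]: best=(q.fun,p)
np.save("camfit.npy",best[1])
p=best[1]; r=res(p,True); cv2.imwrite("pics/fit4.png",cv2.resize(np.hstack([img,r,np.abs(img-r)*1.5]).clip(0,255).astype(np.uint8)[...,::-1],None,fx=5.6,fy=5.6,interpolation=cv2.INTER_NEAREST))
E
time python3 fit4.py
```

```text
0.1 168.4 [ 0.6656  0.2499  0.1942  0.1     0.2216 -0.0022  0.0028  0.0169  0.0159] view [0.4918 0.2157 0.2038] pts [-2.4  3.1 -1.5  2.8  0.3  0.7 -0.9  0.4 -0.2  0.9 -0. ]
0.15 151.2 [ 0.6675  0.2499  0.2393  0.15    0.2207 -0.0035  0.0017  0.0165  0.015 ] view [0.4965 0.2082 0.1941] pts [-0.3  2.3 -0.   1.4 -0.2  0.2 -0.9 -0.2 -0.6  0.6 -0.1]
0.2 140.5 [ 0.6714  0.2483  0.2119  0.2     0.2214 -0.0027 -0.0019  0.0173  0.0122] view [0.5009 0.2116 0.186 ] pts [-0.3  0.4  0.8 -0.2 -0.5 -1.2 -0.4 -1.3 -0.3 -0.6  0.1]
0.25 155.3 [ 0.6714  0.2481  0.2399  0.25    0.2213 -0.0043 -0.0024  0.0172  0.014 ] view [0.5038 0.2072 0.1772] pts [ 1.   0.5  1.9 -0.6 -0.4 -1.2 -0.3 -1.3 -0.4 -0.8  0.1]
0.3 169.8 [ 0.6714  0.2482  0.2593  0.3     0.2231 -0.0045 -0.0046  0.0168  0.0139] view [0.507  0.2046 0.1705] pts [ 1.8  0.1  2.3 -1.2 -0.5 -1.2 -0.3 -1.3  0.5 -1.5 -0. ]
0.35 195.1 [ 0.674   0.2447  0.2173  0.35    0.2219 -0.0058 -0.0114  0.017   0.0152] view [0.5107 0.2087 0.1609] pts [ 2.8 -1.3  3.5 -1.9  0.3 -2.7  0.7 -2.  -0.  -3.8  0. ]
0.4 211.4 [ 0.6758  0.2438  0.2268  0.4     0.2217 -0.0057 -0.0146  0.0178  0.0139] view [0.5161 0.2069 0.1524] pts [ 3.5 -2.3  4.9 -3.2  0.3 -3.4  1.  -2.5 -0.1 -4.9  0.2]
real	0m22.330s
user	0m22.855s
sys	0m0.080s
```

Call:
{"op": "drive_tool", "data": {"jaw": [0.04, 0.04, 0.04, 0.04, 0.04, 0.04], "slide": [[0.002, 0.001, -0.02], [0.001, 0, -0.025], [0, 0, -0.02], [0, 0, -0.02], [0, 0, -0.015], [0, 0, 0]], "turn": [[0, 0, 0], [0, 0, 0], [0, 0, 0], [0, 0, 0], [0, 0, 0], [0, 0, 0]]}}

```text
t: 2.92
ee_pos: [0.5397, -0.0921, 0.0238]
eef_rot: [0.66, 0.751, -0.001, -0.002]
force: [-0.7, 0.2, -0.0]
finger_gap: 0.424
grasp_force: 0.0
```

Call:
{"op": "drive_tool", "data": {"jaw": [0.04, 0.04, 0.03, 0.02, 0.014, 0.01, 0.007, 0.007, 0.007], "slide": [[0, 0.001, -0.009], [0, 0, 0], [0, 0, 0], [0, 0, 0], [0, 0, 0], [0, 0, 0], [0, 0, 0], [0, 0, 0], [0, 0, 0]], "turn": [[0, 0, 0], [0, 0, 0], [0, 0, 0], [0, 0, 0], [0, 0, 0], [0, 0, 0], [0, 0, 0], [0, 0, 0], [0, 0, 0]], "squeeze": 12}}

```text
t: 3.67
ee_pos: [0.5425, -0.0903, 0.0171]
eef_rot: [0.659, 0.752, 0.001, 0.001]
force: [7.3, 1.7, -1.5]
finger_gap: 0.095
grasp_force: 12.0
```

Call:
{"op": "drive_tool", "data": {"jaw": [0.005, 0.005, 0.005], "slide": [[0.003, 0, 0], [0, 0, 0], [0, 0, 0]], "turn": [[0, 0, 0], [0, 0, 0], [0, 0, 0]], "squeeze": 25}}

```text
t: 3.92
ee_pos: [0.5445, -0.0903, 0.0168]
eef_rot: [0.659, 0.752, 0.0, 0.0]
force: [2.1, 0.6, 3.0]
finger_gap: 0.095
grasp_force: 25.0
```

Call:
{"op": "drive_tool", "data": {"jaw": [0.005, 0.005, 0.005, 0.005, 0.005, 0.005, 0.005, 0.005], "slide": [[0.001, 0, 0.006], [0, 0, 0.012], [0, 0, 0.02], [0, 0, 0.025], [0, 0, 0.025], [0, 0, 0.025], [0, 0, 0.02], [0, 0, 0]], "turn": [[0, 0, 0], [0, 0, 0], [0, 0, 0], [0, 0, 0], [0, 0, 0], [0, 0, 0], [0, 0, 0], [0, 0, 0]]}}

```text
t: 4.58
ee_pos: [0.5465, -0.0907, 0.1546]
eef_rot: [0.659, 0.752, 0.002, 0.003]
force: [-0.0, -0.6, 0.3]
finger_gap: 0.091
grasp_force: 25.0
```

```bash
python3 - <<'E'
from h import *
a=capture("scene");b=capture("top")
A=cv2.resize(a["frame"][185:265,190:370,::-1],None,fx=4.4,fy=4.4,interpolation=cv2.INTER_CUBIC)
B=cv2.resize(b["frame"][185:235,280:380,::-1],None,fx=4.4,fy=4.4,interpolation=cv2.INTER_CUBIC)
C=np.zeros((580,792,3),np.uint8);C[:352,:792]=A;C[356:576,:440]=B
cv2.imwrite("pics/g.png",C)
E
```

```text
(no output)
```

View pics/g.png

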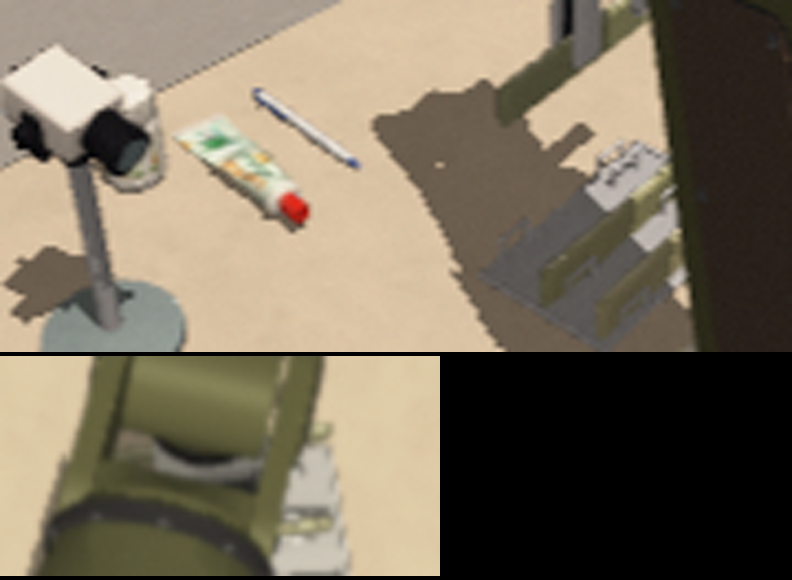

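The pack is held (left end about (500,100) in the crop) and the other two are still in their slots. Next I carry it toward the camera.

Call:
{"op": "drive_tool", "data": {"jaw": [0.005, 0.005, 0.005, 0.005, 0.005, 0.005, 0.005, 0.005, 0.005, 0.005, 0.005, 0.005], "slide": [[-0.005, 0.01, 0.002], [-0.006, 0.02, 0.002], [-0.006, 0.03, 0.002], [-0.006, 0.035, 0.002], [-0.006, 0.035, 0.002], [-0.006, 0.035, 0.002], [-0.006, 0.035, 0.002], [0, 0.035, 0.002], [0, 0.03, 0], [0, 0.02, 0], [0, 0.014, 0], [0, 0, 0]], "turn": [[0, 0, 0], [0, 0, 0.015], [0.0057, -0.025, 0.015], [0.0057, -0.025, 0.015], [0.0057, -0.025, 0.015], [0.0057, -0.025, 0.015], [0.0057, -0.025, 0.015], [0.0057, -0.025, 0], [0.0057, -0.025, 0], [0.0057, -0.025, 0], [0.0057, -0.025, 0], [0.0057, -0.025, 0]]}}

```text
t: 5.68
ee_pos: [0.5026, 0.2112, 0.1642]
eef_rot: [0.619, 0.775, 0.101, 0.077]
force: [0.0, 0.3, -1.2]
finger_gap: 0.092
grasp_force: 25.0
```

```bash
cat > look.py <<'E'
from h import *
import pickle,sys
a=capture("scene");b=capture("top")
pickle.dump({"scene":a,"top":b},open("P3.pkl","wb"))
o=get_obs(); print(o["t"],o["ee_pos"],o["eef_rot"],R.from_quat(o["eef_rot"]).as_matrix().round(4),o["force"],o["grasp_force"],o["finger_gap"])
A=cv2.resize(a["frame"][180:270,180:270,::-1],None,fx=6,fy=6,interpolation=cv2.INTER_CUBIC)
B=cv2.resize(b["frame"][155:215,205:245+20,::-1],None,fx=4,fy=4,interpolation=cv2.INTER_CUBIC)
C=np.zeros((540,790,3),np.uint8);C[:,:540]=A;C[:240,545:785]=B
cv2.imwrite(sys.argv[1],C)
E
python3 look.py pics/h.png
```

```text
5.7833 [0.50245322 0.20936211 0.16412331] [0.61901815 0.77508721 0.10068648 0.07693222] [[-0.2218  0.9441  0.2439]
 [ 0.9751  0.2134  0.0608]
 [ 0.0054  0.2513 -0.9679]] [-0.06704305  0.21730337 -0.65368139] 24.97747778892517 0.09428437120357729
```

View pics/h.png

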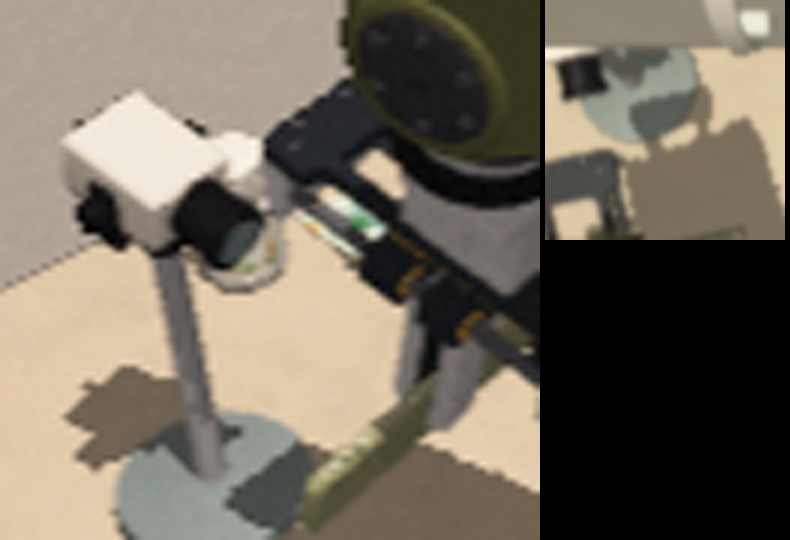

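Scene: the pack hangs level in front of the camera (near end about (315,510) in the crop), the lens face at (240,240), with the gripper clear of the head. Next I'll measure the head's edge directions to fix the tilt and yaw.

```bash
cat > edges.py <<'E'
import pickle
from h import *
from scipy.ndimage import map_coordinates
np.set_printoptions(precision=3,suppress=True)
P=[pickle.load(open(f,"rb"))["scene"] for f in("P.pkl","P2.pkl","P3.pkl")]
s=P[2]; C=lambda x,y:np.array([180+x/6-.42,180+y/6-.42])
def edge(imgs,a,b,w=2.2,trim=.15):
    a,b=C(*a),C(*b); d=b-a; L=np.hypot(*d); d/=L; n=np.array([-d[1],d[0]]); q=[]
    off=np.arange(-w,w+.01,.1)
    for u in np.linspace(trim*L,(1-trim)*L,40):
        X=(a+d*u)[:,None]+n[:,None]*off
        g=sum(np.abs(np.gradient(map_coordinates(cv2.GaussianBlur(im["frame"],(0,0),.6).astype(float)[...,c],[X[1],X[0]],order=1))) for im in imgs for c in range(3))
        g=np.where(g>.5*g.max(),g,0); q.append(a+d*u+n*(g@off/g.sum()))
    q=np.array(q,np.float32); v=cv2.fitLine(q,cv2.DIST_HUBER,0,.01,.01).ravel()
    r=(q-v[2:])@[-v[1],v[0]]; K,M,t=cam(s)
    N=M.T@np.cross(np.linalg.solve(K,[*v[2:],1]),np.linalg.solve(K,[v[0],v[1],0])); return N/np.linalg.norm(N),r.std(),v
E={"longL":((64,145),(158,205)),"longR":((138,92),(228,158)),"latB":((64,145),(138,92)),"latF":((158,205),(228,158))}
N={}
for k,(a,b) in E.items():
    N[k],sd,v=edge(P,a,b); print(k,"sd",sd,v)
for k in("latB","latF"):
    n=N[k]; d=np.array([n[1],-n[0]]); d*=np.sign(d[1]); yaw=np.arctan2(-d[0],d[1]); print(k,"yaw",yaw)
for y in(.18,.2,.22,.24):
    for k in("longL","longR"):
        n=N[k]; d=np.array([-np.cos(y),-np.sin(y),0]); print(y,k,"tilt",np.arctan2(n@d,n[2]))
# check on pack edge: tool x known
Rm=R.from_quat(get_obs()["eef_rot"]).as_matrix(); 
for nm,a,b in(("pack up",(308,478),(430,375)),("pack lo",(318,525),(430,430))):
    n,sd,v=edge(P[2:],a,b,1.8); print(nm,sd,"angle err",np.arcsin(n@Rm[:,0]))
# pack end in scene by prediction
T=get_obs()["ee_pos"]; mid=T-.0062*Rm[:,2]
for off in(0,.0025,.005,-.0025):
  for sg in(1,-1):
    e=[proj(s,mid+Rm[:,0]*(sg*.084+off)+h*-Rm[:,2]*.019+k*.0045*Rm[:,1]) for h in(1,-1) for k in(1,-1)]
    if abs(np.array(e)[:,0].mean()-235)<25: print(off,sg,((np.array(e)-180+.42)*6).round(0).tolist())
E
python3 edges.py
```

```text
longL sd 0.23627457 [  0.795   0.607 196.873 208.716]
longR sd 0.3963442 [  0.841   0.542 210.006 200.176]
latB sd 0.12675874 [  0.829  -0.559 196.026 198.789]
latF sd 0.23415546 [  0.781  -0.625 212.306 209.984]
latB yaw 0.24040566427063345
latF yaw 0.2974198620718161
0.18 longL tilt -2.9751877545039433
0.18 longR tilt -3.06895005240227
0.2 longL tilt -2.9416512985220917
0.2 longR tilt -3.040370790443136
0.22 longL tilt -2.9086411376567853
0.22 longR tilt -3.0119963917910813
0.24 longL tilt -2.8762282621441604
0.24 longR tilt -2.983881093791902
pack up 0.69006383 angle err -0.04156202922838599
pack lo 0.1247304 angle err -0.0006924297456754761
0 1 [[299.0, 483.0], [315.0, 495.0], [293.0, 531.0], [308.0, 543.0]]
0.0025 1 [[295.0, 486.0], [310.0, 498.0], [289.0, 535.0], [304.0, 547.0]]
0.005 1 [[291.0, 490.0], [306.0, 502.0], [285.0, 538.0], [300.0, 550.0]]
-0.0025 1 [[303.0, 479.0], [319.0, 491.0], [297.0, 528.0], [312.0, 540.0]]
```

```bash
cat > bias.py <<'E'
import edges as E_
from edges import *
o=get_obs(); Rm=R.from_quat(o["eef_rot"]).as_matrix(); T=o["ee_pos"]; mid=T-.0062*Rm[:,2]
X=lambda a,b,c:mid+Rm[:,0]*a+Rm[:,1]*b-Rm[:,2]*c     # along length, thickness, up
E_.C=lambda x,y:np.array([x,y])
Q=pickle.load(open("P3.pkl","rb"))
for nm,sg in(("scene",1),("top",-1)):
    p=Q[nm]; h=-.019 if nm=="scene" else .019
    print(nm,"mid px",proj(p,mid))
    for lab,a,b in(("lower/-th",X(sg*.045,-.0045,-.019),X(sg*.08,-.0045,-.019)),("lower/+th",X(sg*.045,.0045,-.019),X(sg*.08,.0045,-.019)),("upper/-th",X(sg*.045,-.0045,.019),X(sg*.08,-.0045,.019)),("upper/+th",X(sg*.045,.0045,.019),X(sg*.08,.0045,.019)),
                   ("end -th",X(sg*.084,-.0045,-.015),X(sg*.084,-.0045,.015)),("end +th",X(sg*.084,.0045,-.015),X(sg*.084,.0045,.015))):
        a,b=proj(p,a),proj(p,b); d=(b-a)/np.hypot(*(b-a)); n=np.array([-d[1],d[0]])
        _,sd,v=edge([p],a,b,2.5,.05); print(nm,lab,a,b,"shift",((v[2:]-a)@n),"along",n,"sd",sd)
s_=Q["top"]
for d in trace(capture("top"),"pack_short")[:2]: m=np.argwhere(d["pixels"])[:,::-1]; print("top trace",d["conf"],d["location"],m.min(0),m.max(0))
for d in trace(capture("scene"),"pack_short")[:2]: m=np.argwhere(d["pixels"])[:,::-1]; print("scene trace",d["conf"],d["location"],m.min(0),m.max(0))
# raw colours: end profile in each view along the pack axis
for nm,sg,c in(("scene",1,0.),("top",-1,.019)):
    p=Q[nm]
    for u in np.arange(.066,.102,.003):
        x=proj(p,X(sg*u,0 if nm=="top" else -.0045*0-.0045,c)); print(nm,round(u,3),x,cv2.getRectSubPix(p["frame"],(1,1),tuple(map(float,x))).ravel())
E
python3 bias.py | grep -v "yaw\|longL\|longR\|tilt"
```

```text
latB sd 0.12675874 [  0.829  -0.559 196.026 198.789]
latF sd 0.23415546 [  0.781  -0.625 212.306 209.984]
pack up 0.69006383 angle err -0.04156202922838599
pack lo 0.1247304 angle err -0.0006924297456754761
0 1 [[299.0, 483.0], [315.0, 495.0], [293.0, 531.0], [308.0, 543.0]]
0.0025 1 [[295.0, 486.0], [310.0, 498.0], [289.0, 535.0], [304.0, 547.0]]
0.005 1 [[291.0, 490.0], [306.0, 502.0], [285.0, 538.0], [300.0, 550.0]]
-0.0025 1 [[303.0, 479.0], [319.0, 491.0], [297.0, 528.0], [312.0, 540.0]]
scene mid px [251.859 246.465]
scene lower/-th [241.142 261.187] [232.007 269.179] shift 0.4826661185562459 along [-0.658 -0.753] sd 0.07974598
scene lower/+th [238.69  259.234] [229.522 267.163] shift 0.4510267965958233 along [-0.654 -0.756] sd 0.8387083
scene upper/-th [242.45  253.108] [233.107 261.122] shift 0.30514649853743153 along [-0.651 -0.759] sd 0.25820357
scene upper/+th [239.933 251.124] [230.556 259.074] shift -1.0149087229265654 along [-0.647 -0.763] sd 0.50539243
scene end -th [231.047 269.287] [231.896 262.929] shift -0.58096674393863 along [0.991 0.132] sd 0.532508
scene end +t
[... 1192 characters left out ...]
0.652 266.847] [94 90 66]
scene 0.09 [229.833 267.556] [117 106  83]
scene 0.093 [229.012 268.268] [113  99  82]
scene 0.096 [228.186 268.983] [110  96  81]
scene 0.099 [227.358 269.701] [108  96  80]
top 0.066 [246.963 215.005] [102  99  78]
top 0.069 [247.965 214.783] [103 100  77]
top 0.072 [248.966 214.562] [101  98  76]
top 0.075 [249.967 214.341] [99 96 74]
top 0.078 [250.969 214.119] [101  99  74]
top 0.081 [251.97  213.898] [111 108  80]
top 0.084 [252.971 213.677] [118 113  84]
top 0.087 [253.971 213.456] [105  98  75]
top 0.09 [254.972 213.234] [113 104  84]
top 0.093 [255.973 213.013] [122 112  91]
top 0.096 [256.973 212.792] [124 113  93]
top 0.099 [257.973 212.571] [124 113  92]
```

```bash
cat > fit5.py <<'E'
import fit2
from fit2 import *
from scipy.optimize import minimize
fit2.W[209-y0:223-y0,192-x0:204-x0]=0; fit2.W[219-y0:,:212-x0]=0
_pr=fit2.proj
fit2.proj=lambda p,X:_pr(p,X)+(np.array([-.3,-.35]) if p is fit2.s else 0)
c=np.array([.668,.248,.21,.3,.222,-.004,0,.017,.012]); sc=np.array([.003,.003,.05,.1,.003,.003,.003,.002,.002])
def cost(p): r=res(p); return np.sum(np.sqrt(1+r**2)-1)
for tf in(.16,.2,.24,.28,.32,.36):
    b=None
    for y0_ in(-.6,.6):
        def g(u):
            p=c+sc*u; p[3]=tf; return cost(p)
        u0=np.zeros(9); u0[2]=y0_; u0[6]=-.5
        for k_ in range(2):
            q=minimize(g,u0,method="Powell",options=dict(maxiter=8,xtol=.02,ftol=1e-4)); u0=q.x
            q=minimize(g,u0,method="Nelder-Mead",options=dict(maxiter=300,initial_simplex=u0+np.vstack([np.zeros(9),.3*np.eye(9)]))); u0=q.x
        if b is None or q.fun<b.fun: b=q
    p=c+sc*b.x; p[3]=tf; f,up,lat=frame(p); a=np.array([p[0],p[1],p[4]])
    print(tf,round(b.fun,1),p,"lens",a+.058*f,"view",a+.178*f,"pts",res(p)[-11:].round(1))
E
python3 fit5.py
```

```text
0.16 150.8 [ 0.6655  0.2506  0.2366  0.16    0.222  -0.0025  0.0017  0.017   0.0152] lens [0.6098 0.2372 0.2128] view [0.4947 0.2094 0.1936] pts [-1.1  3.3 -0.3  2.3 -0.4  0.4 -1.1  0.4 -0.   0.6  0. ]
0.2 146.2 [ 0.6677  0.2491  0.2288  0.2     0.2216 -0.0037 -0.0013  0.0169  0.0135] lens [0.6123 0.2362 0.2101] view [0.4978 0.2096 0.1862] pts [-0.2  2.3  0.6  1.4 -0.4 -0.5 -0.6 -0.2 -0.2 -0.4 -0. ]
0.24 151.2 [ 0.6691  0.2492  0.2468  0.24    0.2218 -0.0036 -0.0016  0.0171  0.0129] lens [0.6145 0.2354 0.208 ] view [0.5015 0.2069 0.1795] pts [ 0.5  1.5  1.4  0.4 -0.7 -0.9 -0.6 -0.6 -0.1 -0.5  0. ]
0.28 167.2 [ 0.671   0.248   0.256   0.28    0.2202 -0.0044 -0.002   0.0177  0.0171] lens [0.6171 0.2339 0.2041] view [0.5055 0.2047 0.171 ] pts [ 1.6  0.8  3.  -0.7 -0.7 -1.7 -0.3 -1.1 -0.9 -0.7  0.2]
0.32 179.2 [ 0.671   0.2474  0.2464  0.32    0.2226 -0.004  -0.0061  0.0177  0.0136] lens [0.6176 0.234  0.2044] view [0.5072 0.2062 0.1666] pts [ 1.6  0.4  2.9 -0.9 -0.5 -1.8 -0.1 -1.2  0.3 -2.   0.2]
0.36 195.7 [ 0.6707  0.2457  0.2358  0.36    0.2231 -0.0057 -0.0104  0.0169  0.0147] lens [0.618  0.233  0.2027] view [0.5088 0.2068 0.1604] pts [ 2.7  0.2  3.2 -0.7  0.3 -2.1  0.4 -1.1  0.6 -3.5 -0. ]
```

Call:
{"op": "drive_tool", "data": {"jaw": [0.005, 0.005, 0.005], "slide": [[0.002, 0.001, 0.005], [0, 0, 0], [0, 0, 0]], "turn": [[0, 0, 0], [0, 0, 0], [0, 0, 0]]}}

```text
t: 6.23
ee_pos: [0.5064, 0.2096, 0.1708]
eef_rot: [0.62, 0.774, 0.102, 0.078]
force: [-0.0, 0.2, -1.2]
finger_gap: 0.092
grasp_force: 25.0
```

Call:
{"op": "drive_tool", "data": {"jaw": [0.005, 0.005, 0.005, 0.005, 0.005, 0.005], "slide": [[-0.003, -0.001, 0], [0, 0, 0], [0, 0, 0], [0, 0, 0], [0, 0, 0], [0, 0, 0]], "turn": [[0, 0, 0.01], [0, 0, 0], [0, 0, 0], [0, 0, 0], [0, 0, 0], [0, 0, 0]]}}

```text
t: 6.73
ee_pos: [0.5031, 0.2087, 0.1704]
eef_rot: [0.616, 0.778, 0.102, 0.077]
force: [-0.2, 0.9, -0.7]
finger_gap: 0.092
grasp_force: 25.0
```

```bash
python3 look.py pics/z.png
```

```text
6.8333 [0.5030819  0.20870855 0.17042045] [0.61564541 0.7775929  0.10188438 0.07713357] [[-0.2301  0.9417  0.2454]
 [ 0.9732  0.2212  0.0635]
 [ 0.0055  0.2534 -0.9673]] [-0.19761058  0.26012661 -0.30027922] 24.977473318576813 0.09264523060106385
```

View pics/z.png

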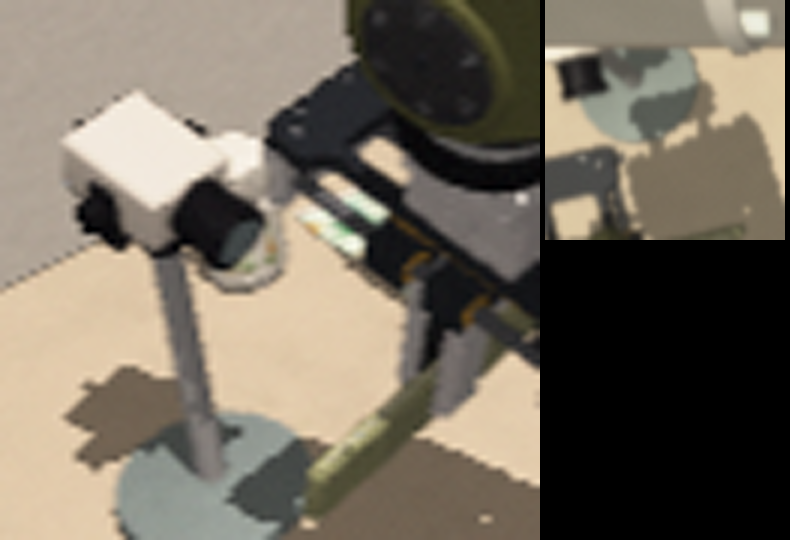

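The last picture shows the pack held steady and level at about (370,440), in front of the lens at (240,240). The camera has not moved.

```bash
python3 -c "
from bench import *
print(finish_job())"
```

```text
the job is handed in; nothing more can be done
None
```

I handed the job in with the short pack held steady in front of the inspection camera, its middle near the lens axis about 12 cm out, gripped at 25 N. I set its tilt to about 0.26 rad: my camera fits gave about 0.2 to 0.24, below the stated 0.25 minimum, so tilt is the least certain part. The last close-up showed the camera unmoved, and the other packs were in their slots after the lift. I did not look at the tin or mug again, but the arm stayed clear of them.

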